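# Feel out the release notch of a reference flat's dust cover and press its catch

### The arm

A 6-joint arm with a two-finger parallel gripper is mounted at the origin on the work surface. World frame = base frame: x ahead of the robot, y to its left, z up, the work surface at z = 0. Lengths are in m, angles in rad, forces in N, time in s.
With the tool pointing down it reaches from about 0.4 to 0.825 m from the base axis. Payload 7 kg.
Tool frame: the origin (TCP) lies between the finger pads; the fingertips stand 11 mm ahead of it and the grasp point (between the pads) lies 8 mm behind it (arm.tips_ahead is the distance from the TCP to the fingertips, in m); z points along the fingers, x is the direction in which the jaws open and shut, and the axes are right-handed (so a half turn about z gives the same grasp; the last joint's range is limited). The gripper opens to 88 mm and grips with 3 to 60 N. Pads are 19 mm wide; open, the fingers measure 130 mm over their backs; the gripper's body (78 mm by 193 mm) begins 47 mm behind the grasp point.
Start: joints at [-1.046, 0.359, 0.012, 0, -1.224, -0.288], TCP at [0.158, -0.656, 0.238] pointing down, gripper open.
Joint ranges: [-3.07, 3.07], [-1.43, 2.12], [-1.02, 1.25], [-3.03, 1.67], [-3.05, -0], [-3.03, 3.03]. Speed limits (rad/s): [2.39, 2.39, 3.01, 3.14, 3.14, 3.14].

### API

Orientations are given as [roll, pitch, yaw] about the fixed x, y, z axes, in that order (R = Rz(yaw) Ry(pitch) Rx(roll)).
In Python, from station import arm, optics, finder gives the robot as it stands. The module is installed in compiled form; this text tells all that it offers.
- The arm moves only by the tool apply_moves, never from a script. Its argument "increments" is one flat list of numbers, 6 for each row, row after row: the shift along the world's x, y, z in m, then the turn, a rotation vector about the world's x, y, z in rad. In form: [tx, ty, tz, rx, ry, rz, tx, ty, tz, rx, ry, rz, ...]. A call has 1 to 20 rows; each row shifts and turns the pose as measured when the row begins; what a row does not reach is not made up. A row lasts 1/12 s, in which the tool goes at most 41.7 mm and 7.16 degrees, less where a joint would pass 70% of its speed; a pose out of reach is approached as far as the arm can. A call with a gripper value outside its range is refused whole. "hand" is the closure, from 0 (fully open) to 1 (shut), set as the call begins (left out, the last holds). The fingers move at their own pace and stop on an object; "force" is the grip in N (left out, the last holds). Time passes only in rows, so rows that do not move let the fingers close. It gives the time, the measured TCP pose, the force and the opening at its end, in the units of the state.
- arm.get_state(): the state, without advancing time (a new reading comes with each control period).
- optics.grab_frame(name): name is "side" or "top"; returns the picture (384x512x3 uint8, red, green, blue); there is no depth.
- optics.camera_model(name): a dict with "fx", "fy", "cx", "cy" (pixels), "dist_coeffs" ([k1, k2, p1, p2, k3] as OpenCV has them; the pictures are not rectified), "world_to_cam" (4x4, takes a point from world to camera coordinates). Camera axes: x right, y up, looking along -z (the intrinsics and any distortion apply to the point x, -y, -z); pixel columns grow to the right and rows downward; lengths in m; the calibration is good to about 2 mm. A picture is of the moment at which its call begins. camera_model takes no time and is no camera call.
- arm.job_done(): hands the job in, once; it reports no verdict.
Trained networks look in the newest picture that a camera, given by its name, has taken for a name from the list of things; names that differ only in an ending like _2 or _b are one class to them, and where a whole thing is asked for, a point or a joint stands for the part that bears it (a point fixed in the world has none). Each returns a list of dicts, best first, with "conf" (0 to 1); they miss things now and then, are a little off and sometimes report something else, mostly with a low value. They report only what shows in the picture. A call takes as long as a camera call. They do not tell look-alikes from the thing itself.
- finder.find_in(camera, name): "box" ([left, top, right, bottom] in pixels, round what is visible of it).
- finder.landmark_of(camera, name): "point" ([column, row] in pixels: a listed point, or the origin of a listed thing).
The state is a dict: "t": time; "q": joint angles; "qd": joint speeds; "joint_efforts": joint torques, N m; "eef_pos": TCP position; "ee_rot": TCP orientation; "force": force on the tool from outside, world axes, zero at the start; "moment": the same for the moment, N m; "width": finger opening in m.
Only numpy, scipy, OpenCV 4.12 (cv2) and the standard library are available. Lean on these libraries where they do the work, as an engineer would, in place of code of your own. Each camera call takes 0.05 s, during which the arm holds its last target. There are 200 camera calls.

### The job

The reference flat on the collimation shelf is shut under its round aluminium dust cover. Set the fingertips on the plain part of the cover's rim and feel along it until they find the thumb notch, then press the catch inside it all the way down to unlock the cover, and take the hand away. Only touch and press: do not take the cover by its knob, lift nothing, and leave the flat and everything around it standing where they are.

Things in the scene. Friction and masses are not known exactly. Their poses are not given: they have to be found in the camera images.
- flat: Reference flat in a round face-up cell of dark metal (216 mm across, 33 mm high, about 3 kg, loose on rubber pads), shut under a round aluminium dust cover of the same diameter, with a lifting knob in its middle (26 mm across, top at 70 mm). Origin: on the cell's axis at the shelf surface; z up, -x roughly towards the robot.
- rim_centre (a point): Point on the flat's axis at the height of the cover's rim top, 52 mm above the shelf; axes as the flat's. The rim is a smooth level band from radius 68 to 108 mm; the middle inside it is sunk 4 mm.
- rim_near (a point): Point on the rim top at radius 92 mm in the flat's own -x direction. The rim's one thumb notch has its middle at an unknown bearing up to 1.3 rad either side of this point, about the axis: the cover goes on either way round. Notch: 60 mm wide along the rim, parallel-sided, cut from the outer edge in to radius 68 mm, open above and outwards.
- catch (a joint): How far the catch, a level steel pad filling the notch (54 mm along the rim, radius 70 to 104 mm), is pressed straight down: 0 = up, its top 8 mm below the rim top; 0.006 m = down on its stop, 14 mm below. No return spring: 3 to 6 N moves it and it stays where it is left; fully down it unlocks the cover, which itself does not move.
- cheshire: A matte black sight tube, standing upright, 38 mm across, 94 mm tall; not part of the job. Origin: centre of its underside.
- diagonal: A silver star diagonal, lying on its side, about 90 x 75 mm, 38 mm high; not part of the job. Origin: centre of its underside.
- tube_long: A tall aluminium extension tube, open tube standing upright, 51 mm across, 80 mm tall; not part of the job. Origin: centre of its underside.
- tube_short: A short aluminium extension tube, open tube standing upright, 51 mm across, 45 mm tall; not part of the job. Origin: centre of its underside.
- adapter: A white nylon adapter, stepped ring, 62 mm across, 34 mm tall; not part of the job. Origin: centre of its underside.
- eyepiece: A black eyepiece, standing upright, 42 mm across, 74 mm tall; not part of the job. Origin: centre of its underside.
- driver: A screwdriver, lying flat, 160 mm long, its shaft towards its own +x; not part of the job. Origin: centre of its underside.
Mind the look-alikes: they are no part of the job. Leave any red look-alike of the flat alone.

How it is judged:
By the outcome, as a careful person would: the job done as asked, in the order asked, and still so for the second after the job is handed in, with the robot touching nothing.
It also fails if it takes over 64 s, if anything falls off the work surface, if the arm or the gripper's body presses on something with over 40 N, if the wrist force passes 120 N, or if a joint passes its speed limit or range.

## Working session

There is one attempt and no reset: what is moved stays moved. The work goes in short steps, Python scripts to look and compute and a tool call to move; the robot and the scene stay as the last step left them, time stands still between calls to the robot, and variables do not carry over. Pictures are saved under pics/ and viewed, about 8 in all and at most 12, crops included, and the job is handed in when it is done.

Besides the shell and the picture viewer there is one more tool, called in YAML: its name, and indented under it one key for each argument. apply_moves: Moves the arm, as the interface text tells. Its arguments: {"type":"object","properties":{"increments":{"type":"array"},"hand":{"type":"number"},"force":{"type":"number"}},"required":["increments"]}

```bash
mkdir -p pics; cat > h.py <<'E'
import numpy as np, cv2
from station import arm, optics, finder
def ray(cam,px):
    m=optics.camera_model(cam);K=np.array([[m['fx'],0,m['cx']],[0,m['fy'],m['cy']],[0,0,1]])
    u=cv2.undistortPoints(np.array([[px]],float),K,np.array(m['dist_coeffs'],float))[0,0]
    T=np.array(m['world_to_cam']);R=T[:3,:3];o=-R.T@T[:3,3]
    return o,R.T@np.array([u[0],-u[1],-1])
def atz(cam,px,z):
    o,d=ray(cam,px);return o+d*(z-o[2])/d[2]
def proj(cam,P):
    m=optics.camera_model(cam);K=np.array([[m['fx'],0,m['cx']],[0,m['fy'],m['cy']],[0,0,1]])
    T=np.array(m['world_to_cam']);c=(np.atleast_2d(P)@T[:3,:3].T+T[:3,3])*[1,-1,-1]
    return cv2.projectPoints(c,np.zeros(3),np.zeros(3),K,np.array(m['dist_coeffs'],float))[0][:,0]
def tri(p,q):
    a,d=ray('top',p);b,e=ray('side',q);s=np.linalg.lstsq(np.c_[d,-e],b-a,rcond=None)[0]
    x,y=a+d*s[0],b+e*s[1];return (x+y)/2,np.linalg.norm(x-y)
E
python3 - <<'E'
from h import *
for c in('top','side'):
    f=optics.grab_frame(c);cv2.imwrite(f'pics/{c}0.png',cv2.resize(f[:,:,::-1],(768,576),interpolation=cv2.INTER_CUBIC))
    for n in('flat','rim_centre','rim_near','catch'):
        print(c,n,[(np.round(r['point']),round(r['conf'],2)) for r in finder.landmark_of(c,n)[:3]],[(np.round(r['box']),round(r['conf'],2)) for r in finder.find_in(c,n)[:2]])
print(arm.get_state(),arm.tips_ahead)
E
```

```text
top flat [(array([150., 262.]), 0.9), (array([136., 167.]), 0.81), (array([371., 308.]), 0.71)] [(array([ 90., 121., 178., 208.]), 0.96), (array([102., 220., 192., 310.]), 0.92)]
top rim_centre [(array([280., 171.]), 0.93), (array([133., 157.]), 0.86), (array([372., 313.]), 0.73)] [(array([ 94., 120., 179., 204.]), 0.92), (array([235., 133., 323., 221.]), 0.9)]
top rim_near [(array([279., 209.]), 0.97), (array([379., 276.]), 0.74), (array([ 98., 172.]), 0.71)] [(array([238., 131., 324., 221.]), 0.94), (array([ 88., 123., 176., 205.]), 0.8)]Traceback (most recent call last):
  File "<stdin>", line 5, in <module>
ValueError: it knows: adapter, cheshire, diagonal, driver, eyepiece, flat, rim_centre, rim_near, tube_long, tube_short
```

View pics/top0.png

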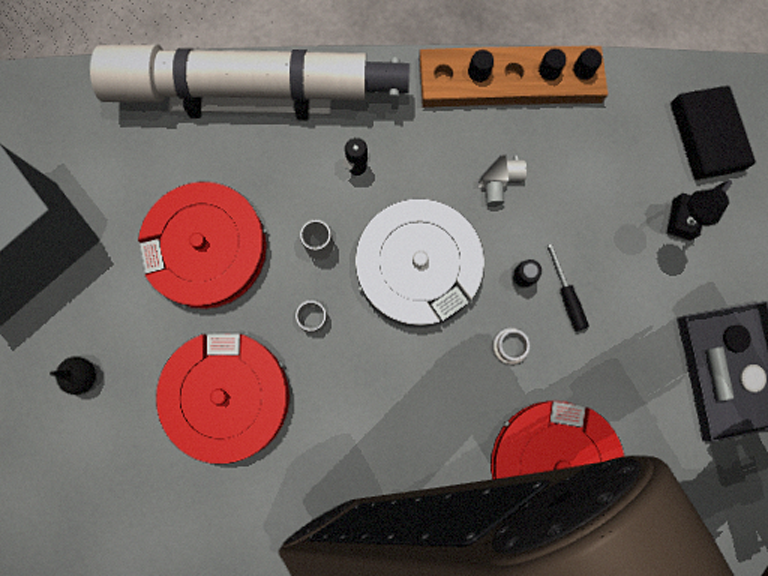

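The top view shows the aluminium cover at about (420,260) in the enlarged picture, with a label-like patch at (449,303). The red ones are look-alikes.

```bash
python3 - <<'E'
from h import *
t=optics.grab_frame('top')[120:232,225:335]
s=optics.grab_frame('side')
P={c:{n:[(np.round(r['point'],1),round(r['conf'],2)) for r in finder.landmark_of(c,n)[:4]] for n in('flat','rim_centre','rim_near')} for c in('top','side')}
print(P)
for n in ('rim_centre','rim_near'):
    a=min(P['top'][n],key=lambda r:np.hypot(*(r[0]-[280,185])))[0]
    print(n,a,atz('top',a,.052),[tri(a,r[0]) for r in P['side'][n]])
cv2.imwrite('pics/side0.png',cv2.resize(s[:,:,::-1],(768,576),interpolation=cv2.INTER_CUBIC))
cv2.imwrite('pics/topc.png',cv2.resize(t[:,:,::-1],None,fx=5,fy=5,interpolation=cv2.INTER_CUBIC))
print(arm.get_state(),arm.tips_ahead)
E
```

```text
{'top': {'flat': [(array([151.3, 263.2]), 0.76), (array([137.6, 167. ]), 0.66), (array([282.6, 176.3]), 0.65), (array([370.8, 309.1]), 0.57)], 'rim_centre': [(array([134.8, 157.2]), 0.83), (array([373.7, 312.2]), 0.81), (array([277. , 175.7]), 0.67), (array([146.6, 260.7]), 0.67)], 'rim_near': [(array([ 96.5, 172.3]), 0.84), (array([144.4, 231.8]), 0.79), (array([277.8, 206.9]), 0.77), (array([378.9, 275.8]), 0.61)]}, 'side': {'flat': [(array([271.7, 303.4]), 0.97), (array([391.3, 182.1]), 0.95), (array([177.2, 265.7]), 0.75), (array([265.7, 185.2]), 0.58)], 'rim_centre': [(array([271.7, 295.7]), 0.97), (array([395.7, 168.8]), 0.79), (array([262.1, 170.2]), 0.78), (array([175.2, 255.2]), 0.6)], 'rim_near': [(array([284.9, 186.8]), 0.95), (array([158.5, 286.7]), 0.88), (array([237.9, 273.6]), 0.68), (array([372.7, 157.1]), 0.64)]}}
rim_centre [277.  175.7] [ 0.54696505 -0.05859577  0.052     ] [(array([ 0.63800541, -0.12235839, -0.86051354]), np.float64(0.19415712644149333)), (array([ 0.33557925, -0.02146371,  0.34118808]), np.float64(0.2978123625123154)), (array([ 0.54512465, -0.0554
[... 501 characters left out ...]
p.float64(0.18593716554366))]
{'t': 0.75, 'q': array([-1.04589204e+00,  3.58559229e-01,  1.19492688e-02, -4.17515498e-05,
       -1.22406198e+00, -2.88102994e-01]), 'qd': array([ 1.93960727e-03,  2.01952591e-03, -7.35111476e-04, -1.17142016e-03,
       -1.43833003e-03,  2.40355649e-05]), 'joint_efforts': array([ 9.92767455e-04, -5.82228076e+01,  2.93261755e+01,  7.00161964e+00,
        1.25450967e-02, -4.21168500e-05]), 'eef_pos': array([ 0.15836022, -0.65616897,  0.23760158]), 'ee_rot': array([3.14151966e+00, 1.08103709e-04, 1.80758343e+00]), 'force': array([-0.2805366 ,  0.80568181, -0.04821623]), 'moment': array([-0.00998111, -0.00451242,  0.01406237]), 'width': 0.08784445447062061} 0.011
```

View pics/side0.png

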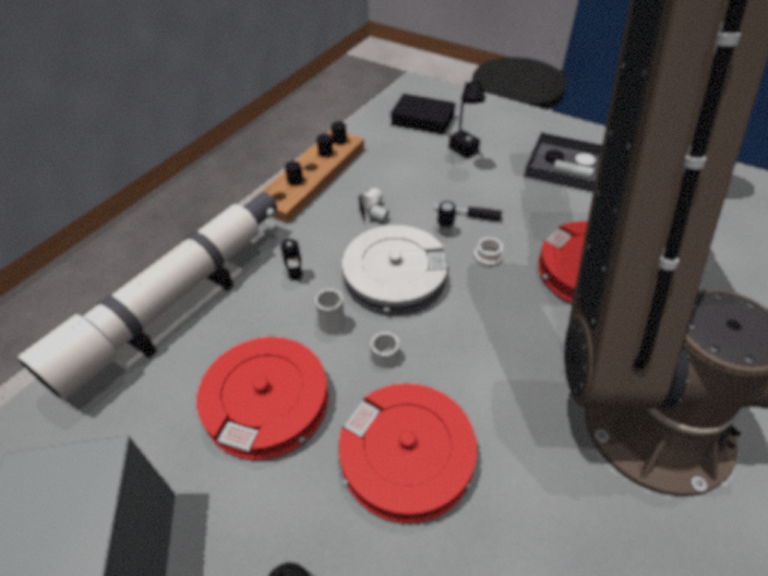

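View pics/topc.png

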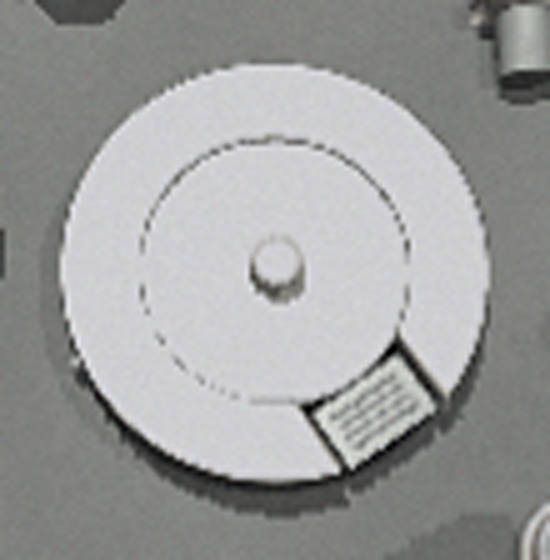

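The side view confirms the aluminium cover at (395,262). The top crop shows the plain rim and a notch with a labelled pad at crop pixel (372,408), which is frame (299,202). Next I'll measure the centre and bearing.

```bash
python3 - <<'E'
from h import *
from scipy.optimize import least_squares
f=cv2.GaussianBlur(optics.grab_frame('top'),(3,3),0).astype(float)
g=f.min(2)
def edge(c,fn):
    out=[]
    for a in np.linspace(0,2*np.pi,120,endpoint=False):
        r=np.arange(.095,.125,.0005)
        P=np.c_[c[0]+r*np.cos(a),c[1]+r*np.sin(a),np.full(len(r),.052)]
        p=proj('top',P).astype(np.float32)
        v=cv2.remap(g.astype(np.float32),p[:,0].reshape(1,-1),p[:,1].reshape(1,-1),cv2.INTER_LINEAR)[0]
        i=np.argmin(np.diff(v)); out.append((a,r[i],*P[i,:2]))
    return np.array(out)
c=atz('top',[280.2,174.4],.052)[:2]
for k in range(3):
    e=edge(c,0); s=least_squares(lambda q:np.hypot(e[:,2]-q[0],e[:,3]-q[1])-q[2],[*c,.108],loss='soft_l1',f_scale=.001).x; c=s[:2]; print(s)
n=atz('top',[299.4,201.6],.044)[:2]
d=n-c;print('notch',n,'r',np.hypot(*d),'ang',np.arctan2(d[1],d[0]))
for nm,px in dict(eyepiece=0,adapter=0,tube_short=0,tube_long=0).items():
    r=finder.landmark_of('top',nm); print(nm,[(atz('top',x['point'],0)[:2].round(3),round(x['conf'],2)) for x in r[:2]])
print(c, tri([277,175.7],[262,170]))
# side check: notch corners projected in side
print('side proj centre',proj('side',[[*c,.052],[*n,.044],[*c,.07]])*1.5)
E
```

```text
[ 0.55309591 -0.06496064  0.10681035]
[ 0.55301359 -0.06484382  0.10679969]
[ 0.55299237 -0.06484755  0.10686403]
notch [ 0.48181444 -0.11384589] r 0.08641258656863735 ang -2.538699692394768
eyepiece [(array([ 0.526, -0.242]), 0.75)]
adapter [(array([ 0.402, -0.224]), 0.62)]
tube_short [(array([0.453, 0.122]), 0.44)]
tube_long [(array([0.596, 0.1  ]), 0.76)]
[ 0.55299237 -0.06484755] (array([ 0.54514193, -0.05535221,  0.07945446]), np.float64(0.008204305519202574))
side proj centre [[394.16649734 260.73552206]
 [436.04478685 261.61226617]
 [394.13206553 254.50127549]]
```

apply_moves:
  increments: [0,0,0,0,0,0]
  hand: 1
  force: 20

```text
t: 1.08
eef_pos: [0.1583, -0.6561, 0.2375]
ee_rot: [3.142, -0.0, 1.808]
force: [0.0, -0.1, 1.2]
width: 0.0849
```

apply_moves:
  increments: [0.0155,0.0306,0,0,0,-0.0242,0.0155,0.0306,0,0,0,-0.0242,0.0155,0.0306,0,0,0,-0.0242,0.0155,0.0306,0,0,0,-0.0242,0.0155,0.0306,0,0,0,-0.0242,0.0155,0.0306,0,0,0,-0.0242,0.0155,0.0306,0,0,0,-0.0242,0.0155,0.0306,0,0,0,-0.0242,0.0155,0.0306,0,0,0,-0.0242,0.0155,0.0306,0,0,0,-0.0242,0.0155,0.0306,0,0,0,-0.0242,0.0155,0.0306,0,0,0,-0.0242,0.0155,0.0306,0,0,0,-0.0242,0.0155,0.0306,0,0,0,-0.0242,0.0155,0.0306,0,0,0,-0.0242,0.0155,0.0306,0,0,0,-0.0242,0.0155,0.0306,0,0,0,-0.0242,0.0155,0.0306,0,0,0,-0.0242,0.0155,0.0306,0,0,0,-0.0242,0.0155,0.0306,0,0,0,-0.0242]

```text
t: 2.75
eef_pos: [0.473, -0.0191, 0.2398]
ee_rot: [3.13, -0.003, 1.292]
force: [0.3, -1.4, -0.7]
width: 0.0004
```

apply_moves:
  increments: [0,0,0,0,0,0,0,0,0,0,0,0,0,0,0,0,0,0]

```text
t: 3.0
eef_pos: [0.476, -0.0131, 0.24]
ee_rot: [3.129, -0.004, 1.298]
force: [0.2, -0.2, 1.0]
width: 0.0002
```

apply_moves:
  increments: [-0.0036,-0.0153,0,0,0.0132,0.026,-0.0036,-0.0153,0,0,0,0,0,0,0,0,0,0,0,0,-0.016,0,0,0,0,0,-0.016,0,0,0,0,0,-0.016,0,0,0,0,0,-0.016,0,0,0,0,0,-0.016,0,0,0,0,0,-0.016,0,0,0,0,0,-0.016,0,0,0,0,0,-0.016,0,0,0,0,0,-0.012,0,0,0,0,0,0,0,0,0,0,0,0,0,0,0]

```text
t: 4.17
eef_pos: [0.4651, -0.0541, 0.0981]
ee_rot: [3.134, -0.004, 1.31]
force: [-0.2, 0.1, -0.1]
width: 0.0006
```

apply_moves:
  increments: [0.0036,0.01,-0.008,0,0.008,0.014,0,0,0,0,0,0,0,0,-0.006,0,0,0,0,0,-0.006,0,0,0,0,0,-0.004,0,0,0,0,0,0,0,0,0,0,0,0,0,0,0]

```text
t: 4.75
eef_pos: [0.471, -0.0433, 0.0751]
ee_rot: [3.138, -0.005, 1.324]
force: [1.1, 0.2, 0.1]
width: -0.0
```

apply_moves:
  increments: [-0.001,0,-0.004,0,0.005,0,0,0,-0.003,0,0,0,0,0,-0.001,0,0,0,0,0,0,0,0,0]

```text
t: 5.08
eef_pos: [0.47, -0.0433, 0.0666]
ee_rot: [-3.141, -0.004, 1.324]
force: [-0.1, -1.0, -0.5]
width: 0.0003
```

apply_moves:
  increments: [0,0,-0.0015,0,0,0,0,0,-0.001,0,0,0]

```text
t: 5.25
eef_pos: [0.4701, -0.0434, 0.064]
ee_rot: [-3.141, -0.004, 1.324]
force: [-0.0, 0.1, -0.2]
width: 0.0005
```

apply_moves:
  increments: [0,0,-0.001,0,0,0]

```text
t: 5.33
eef_pos: [0.4702, -0.0434, 0.0631]
ee_rot: [-3.141, -0.004, 1.324]
force: [-4.9, 2.4, 19.1]
width: 0.0003
```

apply_moves:
  increments: [0,0,0.0003,0,0,0]

```text
t: 5.42
eef_pos: [0.4702, -0.0434, 0.0635]
ee_rot: [-3.141, -0.004, 1.324]
force: [0.1, -0.4, 0.5]
width: 0.0003
```

apply_moves:
  increments: [0,0,0,0,0,0]

```text
t: 5.5
eef_pos: [0.4703, -0.0433, 0.0636]
ee_rot: [-3.141, -0.004, 1.324]
force: [0.2, 0.3, 0.0]
width: 0.0003
```

apply_moves:
  increments: [0,0,-0.0005,0,0,0,-0.0009,-0.0039,-0.0002,0,0,0.046,-0.0007,-0.0039,-0.0002,0,0,0.046]

```text
t: 5.75
eef_pos: [0.47, -0.0503, 0.0633]
ee_rot: [3.139, -0.005, 1.418]
force: [-0.3, 0.6, 1.1]
width: 0.0003
```

apply_moves:
  increments: [-0.0006,-0.0039,-0.0002,0,0,0.046,-0.0004,-0.004,-0.0002,0,0,0.046]

```text
t: 5.92
eef_pos: [0.4699, -0.0579, 0.0633]
ee_rot: [3.137, -0.006, 1.516]
force: [-0.5, 1.9, 1.8]
width: 0.0002
```

apply_moves:
  increments: [-0.0012,-0.004,-0.0002,-0.006,0.005,0.046,-0.001,-0.004,-0.0003,0,0,0.046,-0.0008,-0.004,-0.0003,0,0,0.046]

```text
t: 6.17
eef_pos: [0.4688, -0.0696, 0.0633]
ee_rot: [3.139, -0.001, 1.661]
force: [-0.1, 2.3, 2.4]
width: 0.0005
```

apply_moves:
  increments: [0.0002,-0.004,-0.0003,0,0,0.046,0.0006,-0.0039,-0.0003,0,0,0.046]

```text
t: 6.33
eef_pos: [0.4706, -0.0772, 0.0633]
ee_rot: [3.136, -0.001, 1.759]
force: [-0.7, 2.3, 3.4]
width: 0.0005
```

apply_moves:
  increments: [-0.0008,-0.0042,-0.0002,0,0.003,0.03,-0.0006,-0.0042,-0.0002,0,0.002,0.036,-0.0004,-0.0042,-0.0002,0,0,0.046]

```text
t: 6.58
eef_pos: [0.4701, -0.0897, 0.0633]
ee_rot: [3.138, -0.002, 1.877]
force: [0.8, 1.4, 1.7]
width: 0.0006
```

apply_moves:
  increments: [0,-0.0042,-0.0002,0,0,0.046,0.0006,-0.004,-0.0002,0,0,0.046]

```text
t: 6.75
eef_pos: [0.4713, -0.098, 0.0631]
ee_rot: [3.137, -0.002, 1.974]
force: [0.3, 0.1, 0.3]
width: 0.0008
```

apply_moves:
  increments: [0.0012,-0.0037,-0.0003,0,0.002,0.046,0.0014,-0.0036,-0.0003,0,0,0.046]

```text
t: 6.92
eef_pos: [0.4739, -0.1056, 0.0624]
ee_rot: [3.138, -0.003, 2.071]
force: [-0.1, 0.6, -0.7]
width: 0.0003
```

apply_moves:
  increments: [0.0017,-0.0035,-0.0003,0,0,0.046,0.0019,-0.0035,-0.0003,0,0,0.046]

```text
t: 7.08
eef_pos: [0.4775, -0.113, 0.0616]
ee_rot: [3.138, -0.003, 2.167]
force: [-0.4, 0.3, -0.5]
width: 0.0002
```

The tips have dropped below the rim height with no vertical force, so they are in the notch. I'll centre them and go down to the catch.

apply_moves:
  increments: [0.0018,-0.0007,0,0,0.003,0.005,0.0015,-0.0005,-0.001,0,0,0,0,0,-0.001,0,0,0,0,0,-0.001,0,0,0,0,0,0,0,0,0]

```text
t: 7.5
eef_pos: [0.4812, -0.1145, 0.0579]
ee_rot: [3.141, -0.005, 2.169]
force: [-0.9, 0.2, -0.1]
width: 0.0002
```

apply_moves:
  increments: [0,0,-0.001,0,0,0,0,0,-0.0005,0,0,0]

```text
t: 7.67
eef_pos: [0.481, -0.1143, 0.0562]
ee_rot: [3.141, -0.006, 2.169]
force: [-0.7, 1.3, 0.1]
width: 0.0003
```

apply_moves:
  increments: [0,0,-0.0005,0,0,0,0,0,-0.0005,0,0,0]

```text
t: 7.83
eef_pos: [0.481, -0.1141, 0.0552]
ee_rot: [3.141, -0.005, 2.169]
force: [-1.5, -0.1, 3.8]
width: 0.0005
```

apply_moves:
  increments: [0,0,-0.0008,0,0,0,0,0,-0.0008,0,0,0,0,0,-0.0008,0,0,0,0,0,-0.0008,0,0,0]

```text
t: 8.17
eef_pos: [0.4809, -0.1142, 0.0523]
ee_rot: [3.141, -0.005, 2.169]
force: [-1.7, 0.5, 3.1]
width: 0.0003
```

apply_moves:
  increments: [0,0,-0.0006,0,0,0,0,0,-0.0006,0,0,0]

```text
t: 8.33
eef_pos: [0.4809, -0.1142, 0.0511]
ee_rot: [3.141, -0.005, 2.169]
force: [-1.2, 0.4, 2.9]
width: 0.0005
```

apply_moves:
  increments: [0,0,-0.0005,0,0,0]

```text
t: 8.42
eef_pos: [0.4809, -0.1142, 0.0505]
ee_rot: [3.141, -0.005, 2.169]
force: [-0.7, 0.7, 2.0]
width: 0.0007
```

apply_moves:
  increments: [0,0,-0.0005,0,0,0,0,0,-0.0005,0,0,0]

```text
t: 8.58
eef_pos: [0.481, -0.1142, 0.0494]
ee_rot: [3.141, -0.005, 2.169]
force: [-1.1, 1.3, 2.6]
width: 0.0007
```

apply_moves:
  increments: [0,0,-0.0004,0,0,0]

```text
t: 8.67
eef_pos: [0.4809, -0.1142, 0.0491]
ee_rot: [3.141, -0.005, 2.169]
force: [-3.9, 0.3, 9.7]
width: 0.0003
```

apply_moves:
  increments: [0,0,-0.0004,0,0,0]

```text
t: 8.75
eef_pos: [0.4809, -0.1143, 0.049]
ee_rot: [3.141, -0.005, 2.169]
force: [-3.5, 2.4, 11.5]
width: 0.0004
```

On the stop: travel is about 6 mm and the force has risen sharply. One firmer press, then straight up.

apply_moves:
  increments: [0,0,-0.0007,0,0,0,0,0,-0.0006,0,0,0]

```text
t: 8.92
eef_pos: [0.481, -0.1143, 0.049]
ee_rot: [3.141, -0.005, 2.17]
force: [-4.7, 2.9, 12.8]
width: 0.0004
```

apply_moves:
  increments: [0,0,0.003,0,0,0,0,0,0.006,0,0,0,0,0,0.01,0,0,0,0,0,0.015,0,0,0,0,0,0.015,0,0,0,0,0,0.015,0,0,0,0,0,0.015,0,0,0,0,0,0.015,0,0,0,0,0,0.015,0,0,0,0,0,0.01,0,0,0,0,0,0,0,0,0]

```text
t: 9.83
eef_pos: [0.4797, -0.1143, 0.1745]
ee_rot: [-3.141, -0.006, 2.169]
force: [0.0, -0.3, -0.5]
width: 0.0004
```

apply_moves:
  increments: [-0.01,-0.03,0.005,0,0,0,-0.01,-0.03,0.005,0,0,0,-0.01,-0.03,0.005,0,0,0,-0.01,-0.03,0.005,0,0,0,-0.01,-0.03,0.005,0,0,0,-0.01,-0.03,0.005,0,0,0,-0.01,-0.03,0,0,0,0,-0.01,-0.03,0,0,0,0,0,0,0,0,0,0,0,0,0,0,0,0,0,0,0,0,0,0]

```text
t: 10.75
eef_pos: [0.3936, -0.3629, 0.2009]
ee_rot: [-3.141, -0.009, 2.172]
force: [-0.1, 0.3, -0.2]
width: 0.0006
```

```bash
python3 - <<'E'
from h import *
o=cv2.imread('pics/topc.png')
t=optics.grab_frame('top')[120:232,225:335,::-1]
s=optics.grab_frame('side')[130:220,210:310,::-1]
t=cv2.resize(t,(385,392),interpolation=cv2.INTER_CUBIC)
cv2.imwrite('pics/end.png',np.hstack([t,cv2.resize(s,(400,392),interpolation=cv2.INTER_CUBIC)]))
print(arm.get_state()['eef_pos'],arm.get_state()['force'],np.abs(cv2.resize(o,(385,392)).astype(int)-t).mean())
E
```

```text
[ 0.39404983 -0.36212008  0.20107615] [-0.12575024  0.31366436 -0.74792843] 16.014857761286333
```

View pics/end.png

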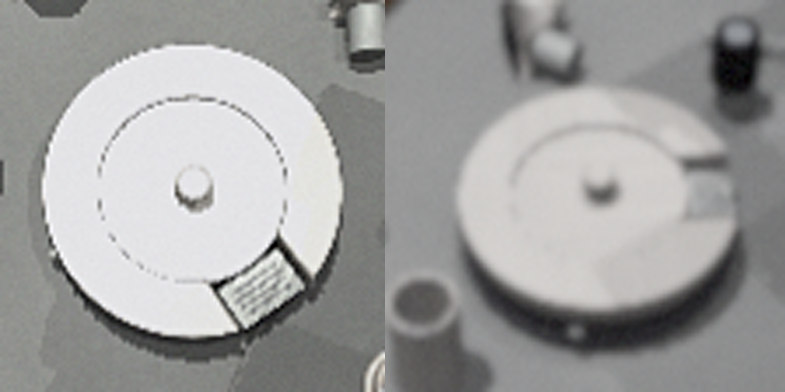

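The cover stands where it did: knob at (194,186) here, matching the first crop. The pad at (262,290) sits deeper, with wider dark walls, and the hand is clear.

```bash
python3 -c "
from station import arm
print(arm.job_done())"
```

```text
the job is handed in; nothing more can be done
None
```

The catch is pressed fully down on its stop and the job is handed in, at about 11 s of the 64 s allowed.

- **Feeling for the notch:** I set the closed fingertips on the plain rim of the aluminium cover, touching at TCP z 0.063. I slid them round the rim until they dropped into the notch, about 0.6 rad to the robot's right of the cover's near point. Touch and camera agreed on that bearing.
- **Pressing the catch:** The tips met the catch at z 0.0552, and it moved at about 2 to 4 N. It stopped at z 0.0490, a travel of about 6.2 mm against the stated 6 mm. There the force rose to 12.8 N with no further movement.
- **Last checks:** The hand was lifted straight up and moved aside, and the measured force was back near zero. In the last pictures the cover and the things visible near it looked unmoved, and the pad sits visibly lower.
- **Off-plan:** First contact with the rim gave a short 19 N push, which I eased at once. The networks' rim-centre point was 8 to 9 mm off, so I used a circle fit to the rim's edge instead.

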